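# Twist-lock a pipe stud into a strut rail

## Robot

A 7-joint arm with a two-finger parallel gripper is mounted at the origin on the work surface. World frame = base frame: x ahead of the robot, y to its left, z up, the work surface at z = 0. Lengths are in mm, angles in rad, forces in N, time in s.
With the tool pointing down it reaches from about 350 to 900 mm from the base axis. Payload 7.2 kg.
Tool frame: the origin (TCP) lies midway between the tips of the shut fingers; the grasp point (between the pads) lies 19 mm behind it; z points along the fingers, y is the line along which they close (so a half turn about z gives the same grasp; the last joint's range is limited). The gripper opens to 88 mm and grips with 3 to 60 N. Pads are 20 mm wide; open, the fingers measure 115 mm over their backs; the gripper's body (75 mm by 178 mm) begins 61 mm behind the grasp point.
Start: joints at [1.244, 0.411, -0.013, 1.596, 0.006, 1.134, -0.082], TCP at [159.938, -604.193, 222.653] pointing down, gripper open.
Joint ranges: [-2.95, 2.95], [-0.29, 1.99], [-1.47, 1.44], [0.14, 2.54], [-1.03, 4.17], [0.13, 1.85], [-2.86, 2.86]. Speed limits (rad/s): [2.39, 2.39, 3.01, 3.01, 3.14, 3.14, 3.14].

## Interface

Orientations are given as a 3x3 rotation matrix whose columns are the frame's x, y, z axes.
In Python, from plant import monitor, eyes, job gives the robot as it stands.
- The arm moves only by the tool jog_arm, never from a script. Its argument "motion" is a list of rows, each a list of 5 numbers: the shift along the tool's x, y, z each as a share of 0.75 m, from -1 to 1, then the turn about the tool's z as a share of pi/2 rad, from -1 to 1, then the closure, from 0 (fully open) to 1 (shut). A call has 1 to 12 rows; each row is the pose to reach, as a shift and turn from the pose commanded when the call began, along the tool's axes at that moment; what a row does not reach only later rows make up. A row lasts 1/10 s, in which the tool goes at most 50 mm and 8.59 degrees, less where a joint would pass 70% of its speed; a pose out of reach is approached as far as the arm can. A call with a number of a shift or a turn outside -1 to 1 is refused whole. A call with a gripper value outside its range is refused whole. The fingers move at their own pace and stop on an object; the grip force is fixed at half the most. Time passes only in rows, so rows that repeat a pose let the fingers close. It gives the time, the measured TCP pose, the force, the opening and the grip force at its end, in the units of the state.
- monitor.state(): the state, without advancing time (a new reading comes with each control period).
- eyes.camera(name): name is "scene" or "side" or "wrist"; returns the picture (480x640x3 uint8, red, green, blue); there is no depth.
- eyes.camera_model(name): a dict with "camera_matrix" (3x3 intrinsics, pixels), "rvec" (rotation vector, rad) and "tvec" (3), from world to camera coordinates, as OpenCV has them. Camera axes: x right, y down, z forward; pixel columns grow to the right and rows downward; lengths in mm; the calibration is good to about 2 mm. A picture is of the moment at which its call begins: read the wrist's pose just before it. camera_model takes no time and is no camera call; for the wrist camera it gives the pose at the moment of the call.
- job.sign_off(): hands the job in; it is judged then, once.
The state is a dict: "clock": time; "q": joint angles; "dq": joint speeds; "joint_efforts": joint torques, N m; "tcp_pos": TCP position; "tool_rot": TCP orientation; "contact_force": force on the tool from outside, world axes, zero at the start; "moment": the same for the moment, N m; "width": finger opening in mm; "gripper_force": force on a finger pad.
Only numpy, scipy, OpenCV 4.12 (cv2) and the standard library are available. Lean on these libraries where they do the work, as an engineer would, in place of code of your own. Each camera call takes 0.05 s, during which the arm holds its last target. There are 200 camera calls.

## Task

Take the T-headed pipe stud standing on the bench, lower its head through the wide window of the steel strut rail, slide it along the slot until its shank meets the stop, and give it a quarter turn so the head drops into the cross seat and locks. Never force the stud against the rail (a light push is plenty), leave the round-footed stud and everything else where it is, and let go with the stud standing upright and seated.

Things in the scene. Friction and masses are not known exactly. Their poses are not given: they have to be found in the camera images.
- stud_grip (a point): Centre of the grip block of the T-headed stud, on its axis, 53 mm above its underside. The block is dark steel, 30 long (own x) x 12 wide (y) x 26 mm tall (40 to 66 mm above the underside), with a short 8 mm threaded end up to 78 mm. The stud stands upright on its head, z up, about 100 g. Grasp the block across its 12 mm width, from above.
- stud_head (a point): Centre of the stud's T-head, on its axis, 4 mm above its underside: a flat steel bar 30 long (x) x 16 wide (y) x 8 mm tall, parallel to the grip block. Above it a round shank of 9 mm diameter goes up to the grip block. Axes as stud_grip.
- rail: Fixed steel strut rail screwed to the bench: a closed channel 46 mm wide (y), 36 mm high, from 71 mm behind to 153 mm ahead of its origin, which lies at bench level under the centre of the entry window. x runs along the slot from window to stop, y across, z up. The top plate is 5 mm thick. The stud may bear on the rail with up to 45 N, more is forcing; 5 to 10 N is enough for everything.
- window (a point): Centre of the entry window in the rail's top plate, at the top face, 36 mm above the bench. The window is 36 mm along the rail (x) by 19 mm across (y). The only opening the T-head fits through. Axes as the rail.
- slot_mid (a point): Point of the slot's centre line at the top face, 72.5 mm in x from the window. The slot, 13 mm wide, runs from the window in +x: the shank fits, the head does not. A rigid dark steel stop block (20 mm long, 2 mm proud) fills the slot somewhere; it differs each time and is not measured: the shank meets it with the stud's axis 50 to 95 mm from the window centre.
- floor (a point): Inside floor below slot_mid, 20 mm above the bench; inside is 41 mm wide, 11 mm high. At the stop, under the stud's axis, the floor has a cross seat: a trench 20 mm wide (x), right across (y), 6 mm deep. The head lying along x bridges it; after a quarter turn, either way, it can drop in when let or lightly pushed down: stud_grip is then 67 mm above the bench, 73 mm while sliding.
- round_stud: The other stud: the same shank and grip block, but a round foot 30 mm across. Not for this rail. Origin under its foot.
- coupling: Copper pipe coupling, a ring 27 mm across and 22 mm high, between studs and rail.
- hex_nut: Steel hex nut, 24 mm across, 10 mm high, between the two studs.
- tape: Tape measure, 66 x 36 x 62 mm, beyond the rail.
- wrench: Wrench about 220 mm long lying beyond the rail.
- jar: Glass jar, 70 mm across, 100 mm high.
- paint_can: Paint can, 104 mm across, 115 mm high.
- elbow: Copper pipe elbow, 28 mm thick, lying to the left of the rail.

How it is judged:
By the outcome, as a careful person would: the job done as asked, in the order asked, and still so for the second after the job is handed in, with the robot touching nothing.
It also fails if it takes over 54 s, if anything falls off the work surface, if the arm or the gripper's body presses on something with over 40 N, if the wrist force passes 120 N, or if a joint passes its speed limit or range.

## Working session

There is one attempt and no reset: what is moved stays moved. The work goes in short steps, Python scripts to look and compute and a tool call to move; the robot and the scene stay as the last step left them, time stands still between calls to the robot, and variables do not carry over. Pictures are saved under pics/ and viewed, at most 10 in all, crops included, and the job is handed in when it is done.

Besides the shell and the picture viewer there is one more tool, called after "Request:" by a JSON object that holds its "api" and its "payload", one argument or row to a line. jog_arm: Moves the arm, as the interface text tells. Its arguments: {"type":"object","properties":{"motion":{"type":"array","items":{"type":"array","items":{"type":"number"}}}},"required":["motion"]}

```bash
mkdir -p pics; python3 - <<'E'
from plant import monitor, eyes, job
import cv2, numpy as np
s=monitor.state();print(s['clock'],s['tcp_pos'],np.round(s['tool_rot'],3),s['width'],s['contact_force'])
for n in ['scene','side']:
    cv2.imwrite(f'pics/{n}0.png',eyes.camera(n)[:,:,::-1]); m=eyes.camera_model(n)
    R=cv2.Rodrigues(np.array(m['rvec'],float))[0];print(n,m['camera_matrix'],(-R.T@np.array(m['tvec']).ravel()).round(),R.round(2))
E
```

```text
0.0 [ 159.79288824 -603.68506522  221.8117911 ] [[ 0.967  0.256 -0.001]
 [ 0.256 -0.967  0.002]
 [-0.    -0.002 -1.   ]] 87.87658515840569 [-0.9086761   0.02402732 -0.06915477]
scene [[529.96812122   0.         322.86467145]
 [  0.         529.96812122 236.88347466]
 [  0.           0.           1.        ]] [1235. -273.  915.] [[ 0.3   0.95  0.01]
 [ 0.74 -0.23 -0.63]
 [-0.6   0.2  -0.78]]
side [[477.08196306   0.         322.30888237]
 [  0.         477.08196306 237.12751249]
 [  0.           0.           1.        ]] [ 423. -851.  678.] [[ 0.97 -0.23  0.  ]
 [-0.14 -0.58 -0.8 ]
 [ 0.19  0.78 -0.59]]
```

View pics/scene0.png

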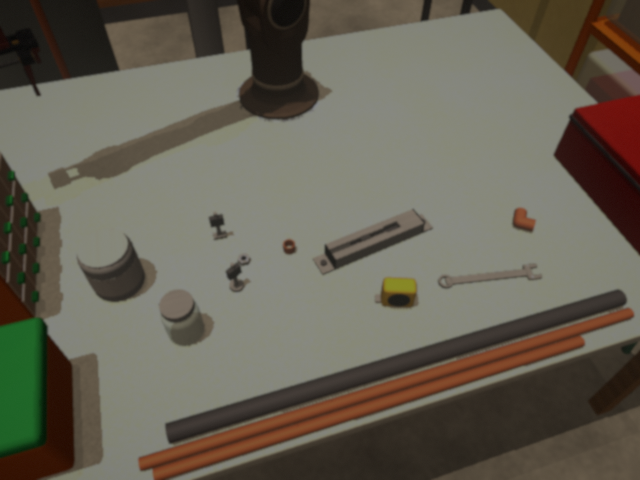

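View pics/side0.png

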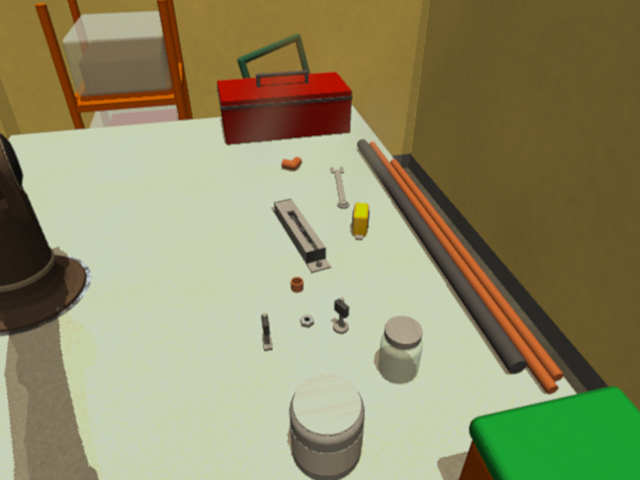

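The scene view shows the T-stud at (217,225) with its head at (219,236), and the round stud at (235,275). The rail runs from (323,262) to (428,222). In the side view the T-stud is at (266,328) and the rail runs from (318,265) to (285,203).

```bash
cat > h.py <<'E'
from plant import monitor, eyes, job
import cv2, numpy as np
def cast(m,uv,z):
    K=np.array(m['camera_matrix'],float);R=cv2.Rodrigues(np.array(m['rvec'],float))[0]
    C=-R.T@np.array(m['tvec'],float).ravel()
    uv=np.array(uv,float).reshape(-1,2)
    d=np.c_[uv,np.ones(len(uv))]@np.linalg.inv(K).T@R
    return C+d*((z-C[2])/d[:,2])[:,None]
def tool(dw):
    "world shift (mm) -> shares along tool axes"
    return (np.array(monitor.state()['tool_rot']).T@np.array(dw,float)/750).round(4)
E
python3 - <<'E'
from h import *
a=eyes.camera_model('scene');b=eyes.camera_model('side')
print(cast(a,[(217,221),(219,235)],65).round(),cast(b,[(265,320)],65).round())
print(cast(a,[(219,236)],4).round(),cast(b,[(267,346)],4).round())
print(cast(a,[(326,255),(424,217)],36).round(),cast(b,[(316,256),(284,204)],36).round())
m=eyes.camera_model('wrist');R=cv2.Rodrigues(np.array(m['rvec'],float))[0]
print(m['camera_matrix'],-R.T@np.array(m['tvec']).ravel(),R.round(2))
E
```

```text
[[ 477. -255.   65.]
 [ 516. -258.   65.]] [[ 463. -258.   65.]]
[[ 467. -257.    4.]] [[ 462. -264.    4.]]
[[609. -56.  36.]
 [573. 183.  36.]] [[598. -69.  36.]
 [566. 152.  36.]]
[[382.65891189   0.         317.36388854]
 [  0.         382.65891189 233.31796404]
 [  0.           0.           1.        ]] [ 231.47637128 -584.41499479  383.6822875 ] [[ 0.26 -0.97 -0.  ]
 [-0.93 -0.25  0.27]
 [-0.26 -0.07 -0.96]]
```

Request:
{"api": "jog_arm", "payload": {
  "motion": [
    [0.626, -0.488, 0, 0, 0],
    [0.626, -0.488, 0, 0, 0],
    [0.626, -0.488, 0, 0, 0],
    [0.626, -0.488, 0, 0, 0],
    [0.626, -0.488, 0, 0, 0],
    [0.626, -0.488, 0, 0, 0],
    [0.626, -0.488, 0, 0, 0],
    [0.626, -0.488, 0, 0, 0],
    [0.626, -0.488, 0, 0, 0],
    [0.626, -0.488, 0, 0, 0],
    [0.626, -0.488, 0, 0, 0],
    [0.626, -0.488, 0, 0, 0]
  ]
}}

```text
clock: 1.3
tcp_pos: [521.0, -128.0, 222.5]
tool_rot: [[0.967, 0.257, -0.0], [0.257, -0.967, 0.0], [-0.0, -0.0, -1.0]]
contact_force: [0.4, -0.4, 0.6]
width: 87.7
gripper_force: 0.0
```

Request:
{"api": "jog_arm", "payload": {
  "motion": [
    [0, 0, 0, 0, 0],
    [0, 0, 0, 0, 0],
    [0, 0, 0, 0, 0]
  ]
}}

```text
clock: 1.6
tcp_pos: [519.3, -131.6, 222.3]
tool_rot: [[0.967, 0.254, -0.001], [0.254, -0.967, -0.001], [-0.001, 0.0, -1.0]]
contact_force: [-0.7, 0.3, -0.2]
width: 87.8
gripper_force: 0.0
```

```bash
python3 - <<'E'
from h import *
s=monitor.state();print(s['clock'],s['tcp_pos'],s['tool_rot'],s['q'])
import pickle
m=eyes.camera_model('wrist');im=eyes.camera('wrist');pickle.dump((m,im),open('w1.pkl','wb'));cv2.imwrite('pics/w1.png',im[:,:,::-1])
E
```

```text
1.6 [ 519.25578463 -131.55784568  222.26441132] [[ 9.67086810e-01  2.54443963e-01 -1.17164929e-03]
 [ 2.54443451e-01 -9.67087486e-01 -5.69117416e-04]
 [-1.27789586e-03  2.52267456e-04 -9.99999152e-01]] [ 0.4348511   0.2837451  -0.33981791  1.79529479  0.10670139  1.08146818
 -1.25627504]
```

View pics/w1.png

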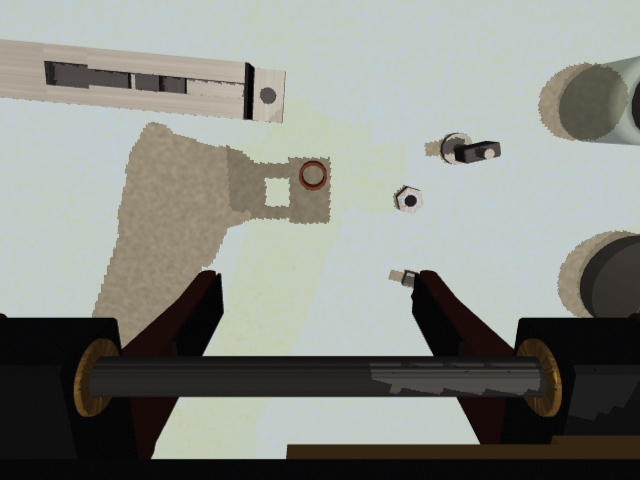

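The wrist view shows the T-stud at about (410,279), partly behind a finger. The rail is at the upper left, with its slot between x=45 and x=245. I need a crop to tell which end is the window.

```bash
python3 - <<'E'
from h import *
im=cv2.imread('pics/w1.png');cv2.imwrite('pics/w1c.png',cv2.convertScaleAbs(cv2.resize(im[30:130,0:290],None,fx=2.75,fy=2.75,interpolation=cv2.INTER_CUBIC),alpha=1.2,beta=20))
E
```

```text
(no output)
```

View pics/w1c.png

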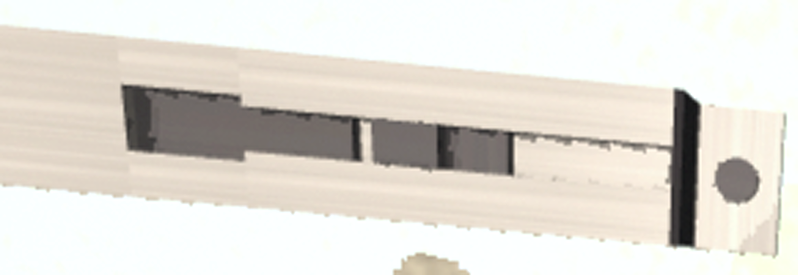

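The crop shows the wide window at crop x=122–242, which is the left (+y) end. The slot runs right from it, with the stop face at either x≈373 or x≈438. Next I'll go over the stud for a closer look.

```bash
python3 - <<'E'
from h import *
import pickle
m,im=pickle.load(open('w1.pkl','rb'))
f=lambda p:np.array(p,float)/2.75+[0,30]
W=cast(m,f([(122,85),(127,150),(242,96),(242,160)]),36);S=cast(m,f([(513,133),(513,175)]),36)
print(W.round(1),S.round(1),W.mean(0))
d=S.mean(0)-W.mean(0);print(d/np.linalg.norm(d),np.degrees(np.arctan2(d[1],d[0])))
print(cast(m,f([(373,140),(438,145)]),36).round(1))
E1=cast(m,f([(675,90),(672,244)]),36);print('end',E1.round(1))
print('stud',cast(m,[(408,279)],70))
print(tool([465-519.3,-258+131.6,0]))
E
```

```text
[[582.8 122.8  36. ]
 [564.3 120.   36. ]
 [589.   87.1  36. ]
 [570.4  85.3  36. ]] [[599.6   5.2  36. ]
 [587.5   3.2  36. ]] [576.61712162 103.79165235  36.        ]
[ 1.67931532e-01 -9.85798661e-01 -1.40670804e-16] -80.33242431165965
[[586.6  46.7  36. ]
 [590.3  27.1  36. ]]
end [[624.3 -40.6  36. ]
 [580.  -48.9  36. ]]
stud [[ 485.06049915 -222.42671861   70.        ]]
[-0.1128  0.1447  0.0002]
```

Request:
{"api": "jog_arm", "payload": {
  "motion": [
    [-0.12, 0.13, 0, 0, 0],
    [-0.12, 0.13, 0, 0, 0],
    [-0.12, 0.13, 0, 0, 0],
    [-0.12, 0.13, 0, 0, 0],
    [-0.12, 0.13, 0, 0, 0],
    [-0.12, 0.13, 0, 0, 0]
  ]
}}

```text
clock: 2.25
tcp_pos: [458.2, -247.1, 222.8]
tool_rot: [[0.967, 0.256, 0.0], [0.256, -0.967, 0.0], [0.0, -0.0, -1.0]]
contact_force: [-0.7, 0.4, 0.7]
width: 88.1
gripper_force: 0.0
```

```bash
python3 - <<'E'
from h import *
s=monitor.state();print(s['clock'],s['tcp_pos'])
import pickle
m=eyes.camera_model('wrist');im=eyes.camera('wrist');pickle.dump((m,im),open('w2.pkl','wb'));cv2.imwrite('pics/w2.png',im[:,:,::-1])
E
```

```text
2.25 [ 458.17591573 -247.07054708  222.79261779]
```

View pics/w2.png

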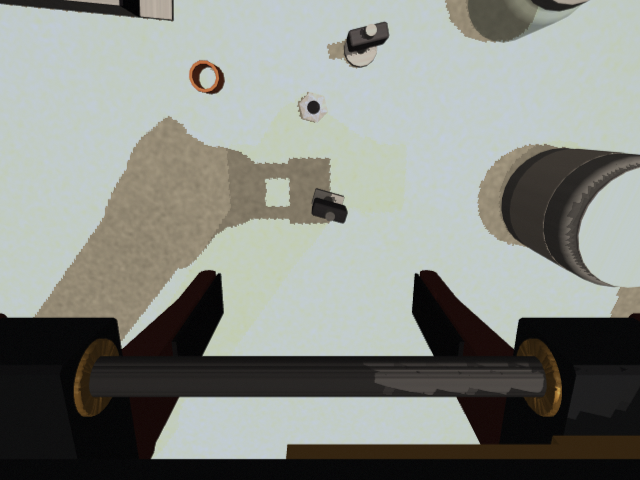

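```bash
python3 - <<'E'
from h import *
import pickle
m,im=pickle.load(open('w2.pkl','rb'))
cv2.imwrite('pics/w2c.png',cv2.resize(im[170:240,295:365,::-1],None,fx=8,fy=8,interpolation=cv2.INTER_NEAREST))
E
```

```text
(no output)
```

View pics/w2c.png

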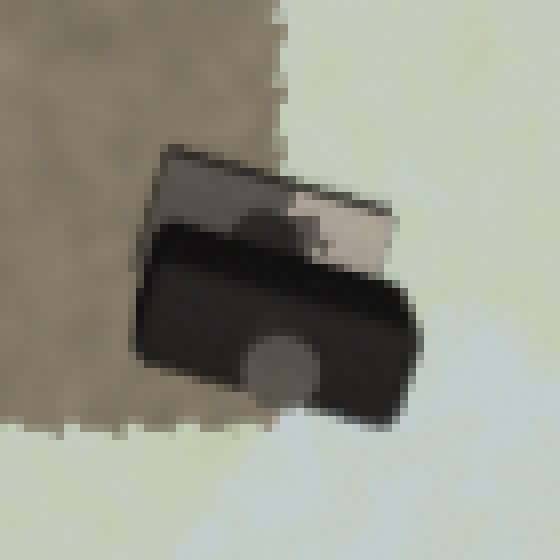

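The crop shows the stud's block top corners at about (158,258), (142,358), (390,425) and (412,325) in crop pixels. The threaded tip is at (281,370), and the far edge of the head runs from (165,150) to (392,210).

```bash
python3 - <<'E'
from h import *
import pickle
m,im=pickle.load(open('w2.pkl','rb'))
f=lambda p:np.array(p,float)/8+[295,170]
B=cast(m,f([(158,258),(142,358),(390,425),(412,325)]),66);print(B.round(1),B.mean(0).round(1))
print('tip',cast(m,f([(281,370)]),78).round(1))
H=cast(m,f([(165,150),(392,210)]),8);print('head far edge',H.round(1))
for d in (B[3]-B[0],B[2]-B[1],H[1]-H[0]): print(np.degrees(np.arctan2(d[1],d[0])),np.linalg.norm(d))
d=H[1]-H[0];n=np.array([d[1],-d[0],0])/np.linalg.norm(d);c=H.mean(0)
for s in(1,-1):print('axis',(c+s*8*n).round(1))
E
```

```text
[[ 468.9 -241.    66. ]
 [ 458.  -242.1   66. ]
 [ 457.7 -269.7   66. ]
 [ 468.9 -269.    66. ]] [ 463.4 -255.5   66. ]
tip [[ 463.2 -255.7   78. ]]
head far edge [[ 471.2 -240.9    8. ]
 [ 471.2 -270.1    8. ]]
-90.1387508880135 27.944432603407105
-90.62120910501935 27.585154356537256
-90.02978225216555 29.20729272280422
axis [ 463.2 -255.5    8. ]
axis [ 479.2 -255.5    8. ]
```

Request:
{"api": "jog_arm", "payload": {
  "motion": [
    [0.0037, 0.0126, 0, 0.9, 0.5],
    [0.0037, 0.0126, 0, 0.9, 0.5],
    [0.0037, 0.0126, 0, 0.9, 0.5],
    [0.0037, 0.0126, 0, 0.9, 0.5],
    [0.0037, 0.0126, 0, 0.9, 0.5],
    [0.0037, 0.0126, 0, 0.9, 0.5],
    [0.0037, 0.0126, 0, 0.9, 0.5],
    [0.0037, 0.0126, 0, 0.9, 0.5],
    [0.0037, 0.0126, 0, 0.9, 0.5],
    [0.0037, 0.0126, 0, 0.9, 0.5],
    [0.0037, 0.0126, 0, 0.9, 0.5],
    [0.0037, 0.0126, 0, 0.9, 0.5]
  ]
}}

```text
clock: 3.5
tcp_pos: [463.6, -255.0, 222.6]
tool_rot: [[0.408, -0.913, 0.0], [-0.913, -0.408, 0.0], [-0.0, -0.0, -1.0]]
contact_force: [0.4, -0.4, -0.2]
width: 44.0
gripper_force: 0.0
```

Request:
{"api": "jog_arm", "payload": {
  "motion": [
    [0, 0, 0, 0.267, 0.5],
    [0, 0, 0, 0.267, 0.5],
    [0, 0, 0, 0.267, 0.5],
    [0, 0, 0, 0.267, 0.5],
    [0, 0, 0, 0.267, 0.5],
    [0, 0, 0, 0.267, 0.5]
  ]
}}

```text
clock: 4.1
tcp_pos: [463.3, -255.8, 222.7]
tool_rot: [[0.0, -1.0, 0.0], [-1.0, -0.0, 0.0], [-0.0, -0.0, -1.0]]
contact_force: [0.6, -0.3, -0.1]
width: 44.1
gripper_force: 0.0
```

```bash
python3 - <<'E'
from h import *
s=monitor.state();print(s['clock'],s['tcp_pos'],s['width'],np.round(s['q'],2));R=np.array(s['tool_rot']);print(np.degrees(np.arctan2(R[1,0],R[0,0])))
d=np.array([463.3,-255.5,34])-s['tcp_pos'];print(d,tool(d))
import pickle
m,im=pickle.load(open('w2.pkl','rb'));print(cast(m,[(368,30)],78),cast(m,[(313,107)],10))
E
```

```text
4.1 [ 463.25431905 -255.77084489  222.65743582] 44.134699659319914 [ 0.41  0.25  0.    1.83 -0.    1.06 -2.73]
-89.99174683597398
[ 4.56809527e-02  2.70844887e-01 -1.88657436e+02] [-4.000e-04 -1.000e-04  2.515e-01]
[[ 603.59415936 -245.53592625   78.        ]] [[ 544.86903378 -218.90320949   10.        ]]
```

Request:
{"api": "jog_arm", "payload": {
  "motion": [
    [0, 0, 0, -1, 0.5],
    [0, 0, 0, -1, 0.5],
    [0, 0, 0, -1, 0.5],
    [0, 0, 0, -1, 0.5],
    [0, 0, 0, -1, 0.5],
    [0, 0, 0, -1, 0.5],
    [0, 0, 0, -1, 0.5],
    [0, 0, 0, -1, 0.5],
    [0, 0, 0, -1, 0.5],
    [0, 0, 0, -1, 0.5],
    [0, 0, 0, -1, 0.5]
  ]
}}

```text
clock: 5.2
tcp_pos: [463.2, -256.0, 222.6]
tool_rot: [[1.0, 0.005, 0.0], [0.005, -1.0, 0.0], [0.0, -0.0, -1.0]]
contact_force: [0.3, 0.8, -0.2]
width: 44.0
gripper_force: 0.0
```

Request:
{"api": "jog_arm", "payload": {
  "motion": [
    [0, 0, 0, -1, 0.5],
    [0, 0, 0, -1, 0.5],
    [0, 0, 0, -1, 0.5],
    [0, 0, 0, -1, 0.5],
    [0, 0, 0, -1, 0.5],
    [0, 0, 0, -1, 0.5],
    [0, 0, 0, -1, 0.5],
    [0, 0, 0, -1, 0.5],
    [0, 0, 0, -1, 0.5],
    [0, 0, 0, -1, 0.5],
    [0, 0, 0, -1, 0.5],
    [0, 0, 0, -1, 0.5]
  ]
}}

```text
clock: 6.4
tcp_pos: [463.1, -256.1, 222.6]
tool_rot: [[0.001, 1.0, 0.0], [1.0, -0.001, 0.0], [0.0, 0.0, -1.0]]
contact_force: [-0.1, 0.2, -0.6]
width: 44.5
gripper_force: 0.0
```

```bash
python3 - <<'E'
from h import *
s=monitor.state();print(s['clock'],s['tcp_pos'],s['width'],np.round(s['q'],2));R=np.array(s['tool_rot']);print(np.degrees(np.arctan2(R[1,0],R[0,0])))
d=np.array([463.3,-255.5,34])-s['tcp_pos'];print(d,tool(d))
E
```

```text
6.4 [ 463.11332966 -256.07592345  222.61923463] 44.46899725447708 [ 0.81  0.29 -0.48  1.8   0.15  1.09  0.27]
89.94549749815373
[ 1.86670336e-01  5.75923449e-01 -1.88619235e+02] [7.000e-04 2.000e-04 2.515e-01]
```

Request:
{"api": "jog_arm", "payload": {
  "motion": [
    [0.0006, 0, 0.06, 0, 0.5],
    [0.0006, 0, 0.12, 0, 0.5],
    [0.0006, 0, 0.18, 0, 0.5],
    [0.0006, 0, 0.23, 0, 0.5],
    [0.0006, 0, 0.2515, 0, 0.5],
    [0.0006, 0, 0.2515, 0, 0.5],
    [0.0006, 0, 0.2515, 0, 0.95],
    [0.0006, 0, 0.2515, 0, 0.95],
    [0.0006, 0, 0.2515, 0, 0.95],
    [0.0006, 0, 0.2515, 0, 0.95],
    [0.0006, 0, 0.2515, 0, 0.95],
    [0.0006, 0, 0.2515, 0, 0.95]
  ]
}}

```text
clock: 7.6
tcp_pos: [463.7, -255.9, 34.9]
tool_rot: [[0.004, 1.0, 0.001], [1.0, -0.004, -0.001], [-0.001, 0.001, -1.0]]
contact_force: [-0.5, 0.4, 5.6]
width: 11.6
gripper_force: 30.0
```

Request:
{"api": "jog_arm", "payload": {
  "motion": [
    [0, 0, -0.04, 0, 0.95],
    [0, 0, -0.1, 0, 0.95],
    [0, 0, -0.13, 0, 0.95],
    [0.06, 0.019, -0.13, -0.108, 0.95],
    [0.12, 0.038, -0.13, -0.108, 0.95],
    [0.18, 0.057, -0.13, -0.108, 0.95],
    [0.24, 0.076, -0.13, -0.108, 0.95],
    [0.3, 0.095, -0.13, -0.108, 0.95],
    [0.36, 0.114, -0.13, -0.108, 0.95],
    [0.42, 0.133, -0.13, -0.108, 0.95],
    [0.46, 0.147, -0.13, -0.108, 0.95],
    [0.479, 0.151, -0.13, -0.108, 0.95]
  ]
}}

```text
clock: 8.8
tcp_pos: [577.9, 107.4, 131.5]
tool_rot: [[-0.169, 0.986, 0.0], [0.986, 0.169, 0.002], [0.002, 0.001, -1.0]]
contact_force: [-0.2, 0.3, -1.3]
width: 11.6
gripper_force: 30.0
```

Request:
{"api": "jog_arm", "payload": {
  "motion": [
    [0, 0, 0.03, 0, 0.95],
    [0, 0, 0.03, 0, 0.95],
    [0, 0, 0.03, 0, 0.95]
  ]
}}

```text
clock: 9.1
tcp_pos: [577.1, 101.9, 108.7]
tool_rot: [[-0.164, 0.986, -0.002], [0.986, 0.164, -0.001], [-0.001, -0.002, -1.0]]
contact_force: [0.2, 0.1, -1.6]
width: 11.8
gripper_force: 30.0
```

```bash
python3 - <<'E'
from h import *
s=monitor.state();print(s['clock'],s['tcp_pos'],s['width'],s['contact_force'],np.round(s['q'],2));R=np.array(s['tool_rot']);print(np.degrees(np.arctan2(R[1,0],R[0,0])))
import pickle
m=eyes.camera_model('wrist');im=eyes.camera('wrist');pickle.dump((m,im),open('w3.pkl','wb'));cv2.imwrite('pics/w3.png',im[:,:,::-1])
E
```

```text
9.1 [577.07614074 101.89002389 108.7004836 ] 11.767670905956244 [ 0.2095716   0.07996105 -1.64622442] [ 0.15  0.53 -0.55  1.78  0.34  0.93 -0.38]
99.44352367784998
```

View pics/w3.png

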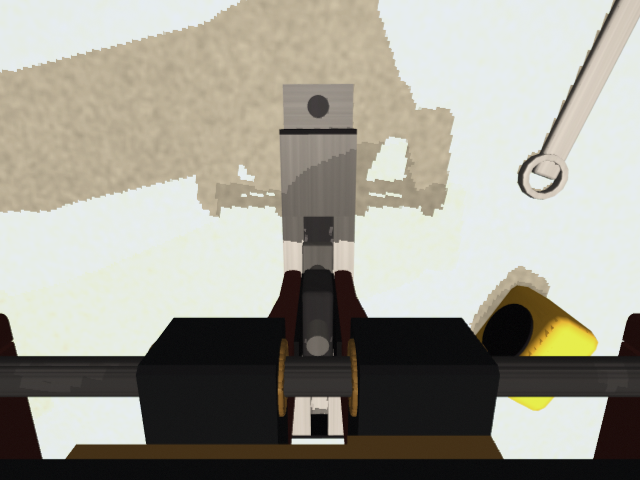

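The wrist view shows the stud held over the rail. The window's back edge is at row ≈217 and its sides are at columns ≈304–333. I'll zoom in on it.

```bash
python3 - <<'E'
from h import *
im=cv2.imread('pics/w3.png');cv2.imwrite('pics/w3c.png',cv2.convertScaleAbs(cv2.resize(im[205:295,268:370],None,fx=6,fy=6,interpolation=cv2.INTER_NEAREST),alpha=1.3,beta=20))
E
```

```text
(no output)
```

View pics/w3c.png

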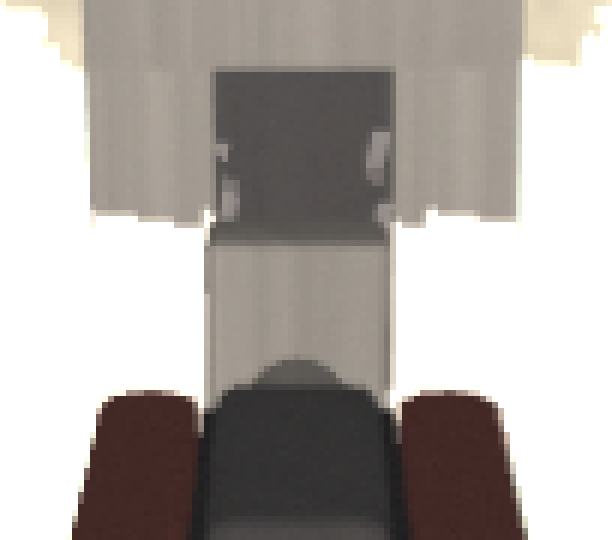

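In the crop, the window's back edge is at y=70, x=214–394. The head's top end edge is at y=243, x=208–388.

```bash
python3 - <<'E'
from h import *
import pickle
m,im=pickle.load(open('w3.pkl','rb'))
f=lambda p:np.array(p,float)/6+[268,205]
W=cast(m,f([(214,70),(394,70)]),36);H=cast(m,f([(208,243),(388,243)]),108.7-34+8)
print(W.round(1),H.round(1),np.linalg.norm(W[1]-W[0]),np.linalg.norm(H[1]-H[0]))
# rail edges full image
E=cast(m,[(282,140),(283.5,220),(356.5,140),(354.5,220)],36);print(E.round(1))
dR=[np.degrees(np.arctan2(*(E[i+1]-E[i])[1::-1])) for i in(0,2)];print('rail dirs',dR)
for X in(W,H):
  d=X[1]-X[0];print('cross dir',np.degrees(np.arctan2(d[1],d[0])))
r=np.array([np.cos(np.radians(-80.4)),np.sin(np.radians(-80.4)),0])
w=W.mean(0)+18*r;h=H.mean(0)+15*r
print('win',w.round(1),'axis',h.round(1),'tcp',monitor.state()['tcp_pos'],'tool shift',tool(w-h)*750)
E
```

```text
[[565.3 120.   36. ]
 [583.9 123.1  36. ]] [[567.1 116.   82.7]
 [582.3 118.5  82.7]] 18.86312301588558 15.429126503709258
[[545.3 164.2  36. ]
 [553.1 115.8  36. ]
 [589.1 171.5  36. ]
 [597.2 123.1  36. ]]
rail dirs [np.float64(-80.86055080300928), np.float64(-80.41580952218546)]
cross dir 9.492233970235409
cross dir 9.500072423151117
win [577.6 103.8  36. ] axis [577.2 102.5  82.7] tcp [577.64705061 102.03602294 109.33778597] tool shift [ 1.275  0.6   46.725]
```

Request:
{"api": "jog_arm", "payload": {
  "motion": [
    [0.0016, 0.0005, 0.03, 0, 0.95],
    [0.0016, 0.0005, 0.045, 0, 0.95],
    [0.0016, 0.0005, 0.048, 0, 0.95],
    [0.0016, 0.0005, 0.051, 0, 0.95],
    [0.0016, 0.0005, 0.053, 0, 0.95],
    [0.0016, 0.0005, 0.055, 0, 0.95],
    [0.0016, 0.0005, 0.057, 0, 0.95],
    [0.0016, 0.0005, 0.057, 0, 0.95]
  ]
}}

```text
clock: 9.95
tcp_pos: [577.9, 104.6, 66.3]
tool_rot: [[-0.165, 0.986, 0.0], [0.986, 0.165, -0.0], [-0.0, 0.0, -1.0]]
contact_force: [-0.1, 0.1, -1.1]
width: 11.8
gripper_force: 30.0
```

Request:
{"api": "jog_arm", "payload": {
  "motion": [
    [0, 0, 0.004, 0, 0.95],
    [0, 0, 0.008, 0, 0.95],
    [0, 0, 0.012, 0, 0.95],
    [0, 0, 0.0145, 0, 0.95],
    [0, 0, 0.0145, 0, 0.95],
    [0, 0, 0.0145, 0, 0.95]
  ]
}}

```text
clock: 10.55
tcp_pos: [577.9, 104.6, 55.3]
tool_rot: [[-0.165, 0.986, -0.0], [0.986, 0.165, -0.0], [0.0, -0.0, -1.0]]
contact_force: [0.2, 0.2, -1.0]
width: 12.0
gripper_force: 30.0
```

```bash
python3 - <<'E'
from h import *
P=[];F=[]
for i in range(5):
    eyes.camera('wrist') if i else 0; s=monitor.state();P.append(s['tcp_pos']);F.append(s['contact_force'])
print(np.mean(P,0),np.mean(F,0),s['clock'])
E
```

```text
[577.88488788 104.60957299  55.38824958] [-0.18140572  0.24171044 -1.62247244] 10.75
```

Request:
{"api": "jog_arm", "payload": {
  "motion": [
    [-0.015, 0, 0, 0, 0.95],
    [-0.03, 0, 0, 0, 0.95],
    [-0.045, 0, 0, 0, 0.95],
    [-0.055, 0, 0, 0, 0.95],
    [-0.06, 0, 0, 0, 0.95],
    [-0.062, 0, 0, 0, 0.95],
    [-0.062, 0, 0, 0, 0.95]
  ]
}}

```text
clock: 11.45
tcp_pos: [585.6, 58.7, 55.4]
tool_rot: [[-0.165, 0.986, 0.0], [0.986, 0.165, 0.0], [0.0, 0.0, -1.0]]
contact_force: [0.1, 0.3, -1.4]
width: 11.9
gripper_force: 30.0
```

Request:
{"api": "jog_arm", "payload": {
  "motion": [
    [-0.002, 0, 0, 0, 0.95],
    [-0.004, 0, 0, 0, 0.95],
    [-0.006, 0, 0, 0, 0.95],
    [-0.006, 0, 0, 0, 0.95]
  ]
}}

```text
clock: 11.85
tcp_pos: [586.3, 54.1, 55.4]
tool_rot: [[-0.165, 0.986, 0.0], [0.986, 0.165, -0.0], [-0.0, 0.0, -1.0]]
contact_force: [-0.4, -0.6, -1.3]
width: 11.5
gripper_force: 30.0
```

At 51 mm, still free.

Request:
{"api": "jog_arm", "payload": {
  "motion": [
    [-0.0015, 0, 0, 0, 0.95],
    [-0.003, 0, 0, 0, 0.95],
    [-0.0045, 0, 0, 0, 0.95],
    [-0.0045, 0, 0, 0, 0.95]
  ]
}}

```text
clock: 12.25
tcp_pos: [586.9, 50.7, 55.4]
tool_rot: [[-0.165, 0.986, 0.0], [0.986, 0.165, -0.0], [-0.0, -0.0, -1.0]]
contact_force: [0.3, -0.1, -0.3]
width: 11.8
gripper_force: 30.0
```

Request:
{"api": "jog_arm", "payload": {
  "motion": [
    [-0.0015, 0, 0, 0, 0.95],
    [-0.003, 0, 0, 0, 0.95],
    [-0.003, 0, 0, 0, 0.95]
  ]
}}

```text
clock: 12.55
tcp_pos: [587.0, 50.2, 55.4]
tool_rot: [[-0.166, 0.986, -0.0], [0.986, 0.166, 0.002], [0.002, 0.0, -1.0]]
contact_force: [-1.9, 4.2, -1.3]
width: 11.8
gripper_force: 30.0
```

The shank met the stop at about 54 mm with a push of roughly 4.6 N. I'll ease back slightly and make the quarter turn.

Request:
{"api": "jog_arm", "payload": {
  "motion": [
    [0.001, 0, 0, -0.09, 0.95],
    [0.001, 0, 0, -0.18, 0.95],
    [0.001, 0, 0, -0.27, 0.95],
    [0.001, 0, 0, -0.36, 0.95],
    [0.001, 0, 0, -0.45, 0.95],
    [0.001, 0, 0, -0.54, 0.95],
    [0.001, 0, 0, -0.63, 0.95],
    [0.001, 0, 0, -0.72, 0.95],
    [0.001, 0, 0, -0.81, 0.95],
    [0.001, 0, 0, -0.9, 0.95],
    [0.001, 0, 0, -1, 0.95],
    [0.001, 0, 0, -1, 0.95]
  ]
}}

```text
clock: 13.75
tcp_pos: [586.5, 50.0, 55.0]
tool_rot: [[-0.986, -0.168, -0.001], [-0.168, 0.986, 0.001], [0.001, 0.001, -1.0]]
contact_force: [-2.5, 3.1, -0.8]
width: 12.0
gripper_force: 30.0
```

```bash
python3 - <<'E'
from h import *
P=[];F=[]
for i in range(4):
    eyes.camera('wrist') if i else 0; s=monitor.state();P.append(s['tcp_pos']);F.append(s['contact_force'])
R=np.array(s['tool_rot']);print(np.mean(P,0),np.mean(F,0),s['clock'],s['moment'],np.degrees(np.arctan2(R[1,0],R[0,0])),R[:,2])
E
```

```text
[586.49458269  49.95919662  55.06288451] [-2.75636349  3.66388237 -1.38689094] 13.9 [1.09031944 0.61025894 0.00607387] -170.69680852218548 [-1.05746257e-03  6.33407755e-04 -9.99999240e-01]
```

Request:
{"api": "jog_arm", "payload": {
  "motion": [
    [0, 0.001, 0.001, 0, 0.95],
    [0, 0.001, 0.0025, 0, 0.95],
    [0, 0.001, 0.004, 0, 0.95],
    [0, 0.001, 0.0055, 0, 0.95],
    [0, 0.001, 0.007, 0, 0.95],
    [0, 0.001, 0.007, 0, 0.95]
  ]
}}

```text
clock: 14.5
tcp_pos: [587.3, 50.2, 50.1]
tool_rot: [[-0.986, -0.165, 0.001], [-0.165, 0.986, 0.0], [-0.001, -0.0, -1.0]]
contact_force: [-0.2, 2.3, -0.9]
width: 12.1
gripper_force: 30.0
```

Request:
{"api": "jog_arm", "payload": {
  "motion": [
    [0, 0, 0.001, 0, 0.95],
    [0, 0, 0.002, 0, 0.95],
    [0, 0, 0.002, 0, 0.95]
  ]
}}

```text
clock: 14.8
tcp_pos: [587.1, 50.2, 48.9]
tool_rot: [[-0.986, -0.165, 0.0], [-0.165, 0.986, -0.0], [-0.0, -0.0, -1.0]]
contact_force: [-1.3, 2.5, 3.9]
width: 11.7
gripper_force: 30.0
```

Request:
{"api": "jog_arm", "payload": {
  "motion": [
    [0, 0.0006, 0.0006, 0, 0.95],
    [0, 0.0006, 0.0003, 0, 0.95],
    [0, 0.0006, 0, 0, 0.5],
    [0, 0.0006, 0, 0, 0.5],
    [0, 0.0006, 0, 0, 0.5],
    [0, 0.0006, 0, 0, 0.5],
    [0, 0.0006, -0.02, 0, 0.5],
    [0, 0.0006, -0.06, 0, 0.5],
    [0, 0.0006, -0.12, 0, 0.5],
    [0, 0.0006, -0.16, 0, 0.5],
    [0, 0.0006, -0.16, 0, 0.5],
    [0, 0.0006, -0.16, 0, 0.5]
  ]
}}

```text
clock: 16.0
tcp_pos: [587.2, 50.6, 169.8]
tool_rot: [[-0.986, -0.165, 0.002], [-0.165, 0.986, -0.001], [-0.002, -0.001, -1.0]]
contact_force: [-0.9, -0.7, -1.0]
width: 44.2
gripper_force: 0.0
```

```bash
python3 - <<'E'
from h import *
a=[cv2.resize(eyes.camera('wrist')[120:330,190:450,::-1],None,fx=1.5,fy=1.5),cv2.resize(eyes.camera('side')[180:285,235:365,::-1],None,fx=3,fy=3)]
cv2.imwrite('pics/w4.png',np.hstack([x[:315,:390] for x in a]))
print(monitor.state()['clock'],monitor.state()['contact_force'])
E
```

```text
16.1 [ 0.08671828 -0.54444489 -0.96653341]
```

View pics/w4.png

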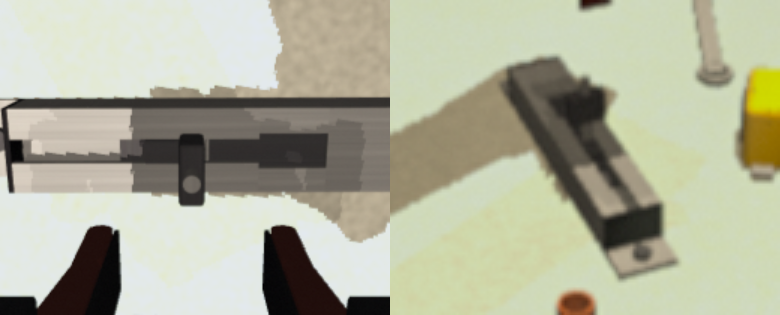

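The wrist view shows the stud upright at the stop, with its block across the rail and its tip at about (318,243). I'll check its height and tilt before signing off.

```bash
python3 - <<'E'
from h import *
m=eyes.camera_model('wrist')
g=lambda p:np.array(p,float)/1.5+[190,120]
print('tip',cast(m,g([(192,184)]),92),'tip if not seated',cast(m,g([(192,184)]),98))
B=cast(m,g([(180,146),(204,146),(204,205),(180,205)]),80);print(B.round(1),B.mean(0))
E
```

```text
tip [[585.17290012  51.30438599  92.        ]] tip if not seated [[583.35819965  50.98551833  98.        ]]
[[572.2  43.7  80. ]
 [570.4  54.3  80. ]
 [597.8  59.1  80. ]
 [599.7  48.2  80. ]] [585.0272911   51.30624533  80.        ]
```

The tip and block centre agree within 0.2 mm, so the stud is upright, and the seated height fits.

```bash
python3 -c "
from plant import job
print(job.sign_off())"
```

```text
the job is handed in; nothing more can be done
None
```

The T-stud went in through the window, slid to the stop, took its quarter turn and was released upright in the cross seat, with contact forces of about 5 N or less, and I handed the job in at about 16 s; the sign-off gave no verdict.

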